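# Put the drained battery pack on charge and file the full one

### The job

Put the drained battery pack (orange label) down into the pocket of the grey charging dock until it sits fully home, then swing the dock's red locking lever fully shut across it. Lay the charged pack (green label) flat in the blue tray, label up, before or after that. Set the packs down rather than dropping them from a height, and leave the memo block, calculator, tape roll and highlighter where they are.

Things in the scene. Friction and masses are not known exactly. Their poses are not given: they have to be found in the camera images.
- pack_orange: Battery pack, a black block with a large orange label on top and stripes on its sides: 130 long (its x) x 46 wide (y) x 46 high, about 0.3 kg. Origin at the centre of its underside. Starts flat on the worktop, label up; which pack lies nearer varies. Both ends alike: it may go in either way round. This one is drained and goes into the dock.
- pack_green: Battery pack, a black block with a large green label on top and stripes on its sides: 130 long (its x) x 46 wide (y) x 46 high, about 0.3 kg. Origin at the centre of its underside. Starts flat on the worktop, label up; which pack lies nearer varies. Both ends alike: it may go in either way round. This one is charged and goes into the tray.
- dock: Grey charging dock, fixed: 170 (its x) x 124 (y) x 30 high, origin at the centre of its underside. Pocket in the middle of its top: 133 along x, 49 along y, 22 deep, 3 mm chamfer at the mouth; a seated pack stands 24 above the dock and can be held there. Black posts on top: the lever's pivot at dock (54, 40), 22 wide; a thin stop at dock (42, -35), up to 64 above the worktop.
- pocket_floor (a point): Centre of the pocket's floor, 8 above the worktop; axes as the dock's.
- lever (a joint): Red locking lever, swings level about an upright axis, rad: 0 = fully shut (stopped), lying along the dock's -y across the seated pack's end; positive = open, counter-clockwise from above; 1.57 = along the dock's +x, clear of the pocket; at most 1.9. Starts at 1.35 to 1.75. Friction about 0.7 N at the knob, no spring.
- lever_pivot (a point): Point on the lever's upright axis, at dock (54, 40), 61 above the worktop.
- lever_knob (a point): Middle of the red upright round knob on the lever's free end, 90 from the axis: 18 in diameter, 30 high, from 65 to 95 above the worktop (this point is at 80). It may be pinched from above or pushed. The lever arm below it passes 3 above a fully seated pack; one standing proud blocks it.
- tray: Blue open tray, fixed to the worktop: outside 190 (its x) x 110 (its y) x 30 high, walls and floor 4 thick, origin at the centre of its underside.
- memo_block: Yellow sticky-note block, 70x70x11; a bystander, not to be disturbed. Origin at the centre of its underside.
- calculator: Dark desk calculator, 112x68x12; a bystander, not to be disturbed. Origin at the centre of its underside.
- tape_roll: Roll of brown packing tape lying flat, 92 across, 48 high; a bystander, not to be disturbed. Origin at the centre of its underside.
- highlighter: Pink highlighter pen lying flat, 112 long along its y, 18 wide, 12 high; a bystander, not to be disturbed. Origin at the centre of its underside.
There are look-alikes about, which are no part of the job. What is shaped like the pack_green but pink or purple is not meant.

How it is judged:
By the outcome, as a careful person would: the job done as asked, in the order asked, and still so for the second after the job is handed in, with the robot touching nothing.
It also fails if it takes over 67 s, if anything falls off the work surface, if the arm or the gripper's body presses on something with over 40 N, if the wrist force passes 120 N, or if a joint passes its speed limit or range.

### The arm

A 6-joint arm with a two-finger parallel gripper is mounted at the origin on a cart in front of the work surface, level with it; the furniture and walls round the work are solid. World frame = base frame: x ahead of the robot, y to its left, z up, the work surface at z = 0. Lengths are in m, angles in degrees, forces in N, time in s.
With the tool pointing down it reaches from about 0.25 to 0.725 m from the base axis. Payload 9.7 kg.
Tool frame: the origin (TCP) lies midway between the tips of the shut fingers; the grasp point (between the pads) lies bot.hold_point_z behind it (bot.hold_point_z is the distance from the TCP to the grasp point, in m); z points along the fingers, y is the line along which they close (so a half turn about z gives the same grasp; the last joint's range is limited). The gripper opens to 85 mm and grips with 20 to 120 N. Pads are 22 mm wide; open, the fingers measure 114 mm over their backs; the gripper's body (76 mm by 85 mm) begins 54 mm behind the grasp point. The pads swing forward as they close: fully open they stand 13 mm farther back than shut.
Start: joints at [-63.484, 4.979, 10.078, 95.1, 0, 90], TCP at [0.246, -0.492, 0.231] pointing down, gripper open.
Joint ranges: [-179.16, 179.16], [-48.56, 103.87], [-65.8, 70.77], [-126.05, 130.52], [-82.76, 87.17], [-180, 180]. Speed limits (degrees/s): [127.2, 127.2, 147.25, 180, 180, 180].

### API

Orientations are given as [roll, pitch, yaw] about the fixed x, y, z axes, in that order (R = Rz(yaw) Ry(pitch) Rx(roll)).
In Python, from workcell import bot, camera, camera_model, ticket gives the robot as it stands.
- The arm moves only by the tool send_rows, never from a script. Its argument "targets" is text: rows parted by semicolons, each of 5 numbers parted by spaces: the shift along the tool's x, y, z in mm, then the turn about the tool's z in degrees, then the closure in counts, from 0 (fully open) to 255 (shut). A call has 1 to 20 rows; each row is the pose to reach, as a shift and turn from the pose commanded when the call began, along the tool's axes at that moment; what a row does not reach only later rows make up. A row lasts 1/8 s, in which the tool goes at most 62.5 mm and 10.7 degrees, less where a joint would pass 70% of its speed; a pose out of reach is approached as far as the arm can. A call with a gripper value outside its range is refused whole. The fingers move at their own pace and stop on an object; "newtons" is the grip in N (left out, the last holds). Time passes only in rows, so rows that repeat a pose let the fingers close. It gives the time, the measured TCP pose, the force, the opening and the grip force at its end, in the units of the state.
- bot.get_obs(): the state, without advancing time (a new reading comes with each control period).
- camera(name): name is "side" or "top"; returns the picture (420x560x3 uint8, blue, green, red); there is no depth.
- camera_model(name): a dict with "K" (3x3 intrinsics, pixels), "pose" (4x4, takes a point from camera to world coordinates). Camera axes: x right, y down, z forward; pixel columns grow to the right and rows downward; lengths in m; the calibration is good to about 2 mm. A picture is of the moment at which its call begins. camera_model takes no time and is no camera call.
- ticket.job_done(): hands the job in; it is judged then, once.
The state is a dict: "time": time; "q": joint angles; "qd": joint speeds; "joint_efforts": joint torques, N m; "ee_pos": TCP position; "tcp_rot": TCP orientation; "wrist_force": force on the tool from outside, world axes, zero at the start; "torque": the same for the moment, N m; "opening": finger opening in m; "grasp_force": force on a finger pad.
Only numpy, scipy, OpenCV 4.12 (cv2) and the standard library are available. Lean on these libraries where they do the work, as an engineer would, in place of code of your own. Each camera call takes 0.05 s, during which the arm holds its last target. There are 200 camera calls.

## Working session

There is one attempt and no reset: what is moved stays moved. The work goes in short steps, Python scripts to look and compute and a tool call to move; the robot and the scene stay as the last step left them, time stands still between calls to the robot, and variables do not carry over. Pictures are saved under pics/ and viewed, at most 10 in all, crops included, and the job is handed in when it is done.

Besides the shell and the picture viewer there is one more tool, called as name(argument=value, ...) on one line, values as JSON. send_rows: Moves the arm, as the interface text tells. Its arguments: {"type":"object","properties":{"targets":{"type":"string"},"newtons":{"type":"number"}},"required":["targets"]}

```bash
mkdir -p pics
python3 - <<'E'
from workcell import bot,camera,camera_model
import cv2
for n in("top","side"):
    cv2.imwrite(f"pics/{n}0.png",cv2.resize(camera(n),(784,588),interpolation=cv2.INTER_CUBIC)); m=camera_model(n); print(n,m["K"],m["pose"])
print(bot.get_obs(),bot.hold_point_z)
E
```

```text
top [[422.72131399   0.         282.68608024]
 [  0.         422.72131399 201.99711037]
 [  0.           0.           1.        ]] [[-0.00686082 -0.99405601  0.10865349  0.44969108]
 [-0.99995164  0.00605448 -0.0077494  -0.04234767]
 [ 0.0070455  -0.1087014  -0.99404948  1.11071242]
 [ 0.          0.          0.          1.        ]]
side [[438.85989272   0.         280.06385563]
 [  0.         438.85989272 196.87231779]
 [  0.           0.           1.        ]] [[-0.95208955 -0.13860651  0.27260545  0.22192905]
 [-0.30572141  0.45393923 -0.83694301  0.98932923]
 [-0.00774055 -0.88018601 -0.47456578  0.65010059]
 [ 0.          0.          0.          1.        ]]
{'time': 0.1, 'q': array([-6.34826558e+01,  5.00874209e+00,  1.00386593e+01,  9.50998408e+01,
        3.30938388e-03,  9.00003960e+01]), 'qd': array([ 0.16617779, -0.05357289,  0.08065086, -0.00777143,  0.08986531,
        0.01238743]), 'joint_efforts': array([-1.62759578e-03, -5.21562231e+01,  4.65652978e+01,  1.59131724e-02,
       -1.18031262e-04,  2.28368646e-05]), 'ee_pos': array([ 0.24547925, -0.49194531,  0.23064336]), 'tcp_rot': array([-1.79930076e+02, -3.30889815e-03,  2.65169442e+01]), 'wrist_force': array([-0.21720651,  0.57953982, -1.30757705]), 'torque': array([ 0.02052996,  0.05104756, -0.0417149 ]), 'grasp_force': 0.0, 'opening': 0.0854003184479326} 0.0187
```

View pics/top0.png

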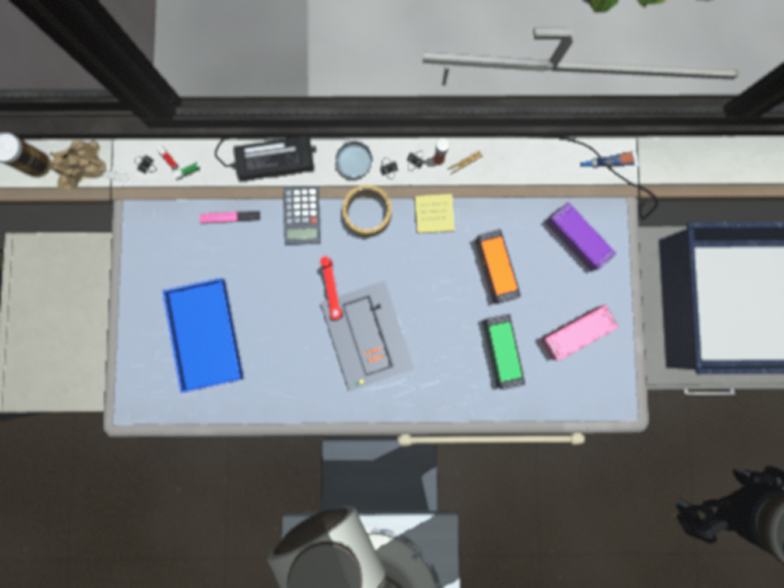

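View pics/side0.png

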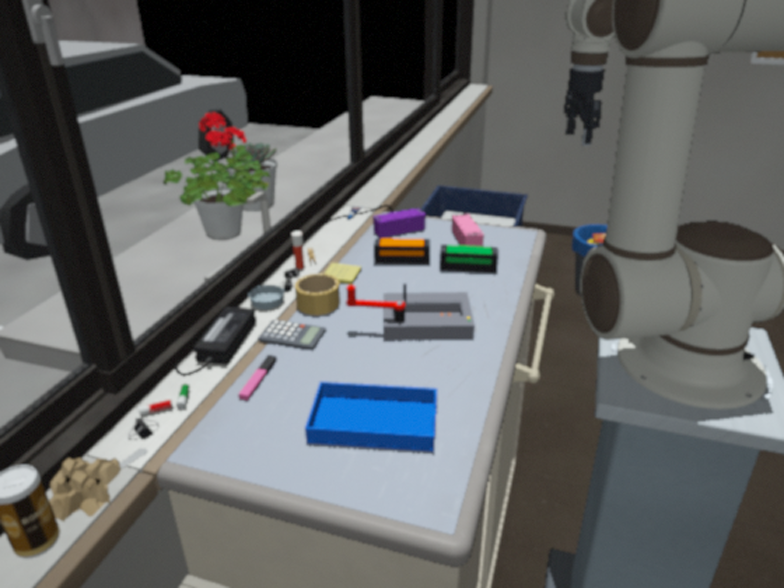

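The top picture (784 px wide) shows the candidates:
- Orange pack at (498,267).
- Green pack at (504,351).
- Purple look-alike at (582,237) and pink look-alike at (581,332), neither of them meant.
- Dock at about (370,336), lever pivot (335,313), knob (326,262), and tray (203,335).

The orange and green labels fit the description. I'll confirm them in an enlarged crop and measure there.

```bash
cat > h.py <<'E'
from workcell import bot,camera,camera_model
import cv2,numpy as np
def ray(n,u,v,z):
    m=camera_model(n);P=m["pose"];d=P[:3,:3]@np.linalg.inv(m["K"])@[u,v,1.];o=P[:3,3]
    return o+d*(z-o[2])/d[2]
def proj(n,p):
    m=camera_model(n);P=m["pose"];c=m["K"]@(P[:3,:3].T@(np.asarray(p,float)-P[:3,3]));return c[:2]/c[2]
HSV=dict(orange=((8,150,120),(20,255,255)),green=((50,120,80),(75,255,255)),blue=((105,200,60),(125,255,255)))
def blob(img,c,z,n="top",area=200):
    h=cv2.cvtColor(img,cv2.COLOR_BGR2HSV);m=cv2.inRange(h,*map(np.array,HSV[c]))
    cs=[k for k in cv2.findContours(m,0,1)[0] if cv2.contourArea(k)>area]
    out=[]
    for k in cs:
        w=np.array([ray(n,*p,z)[:2] for p in k[:,0]],np.float32)
        (cx,cy),(a,b),t=cv2.minAreaRect(w*1000)
        if a<b:a,b,t=b,a,t+90
        out.append((c,round(cx),round(cy),round(a),round(b),round((t+90)%180-90,1)))
    return out
E
python3 - <<'E'
from h import *
im=camera("top");cv2.imwrite("pics/raw0.png",im)
for c,z in(("orange",.046),("green",.046),("blue",.03)):print(blob(im,c,z))
cv2.imwrite("pics/crop0.png",cv2.resize(im[138:288,225:440],None,fx=3.7,fy=3.7,interpolation=cv2.INTER_CUBIC))
E
```

```text
[('orange', 598, -237, 101, 39, 15.3)]
[('green', 442, -245, 100, 39, 10.6)]
[('blue', 475, 299, 176, 96, 11.9)]
```

View pics/crop0.png

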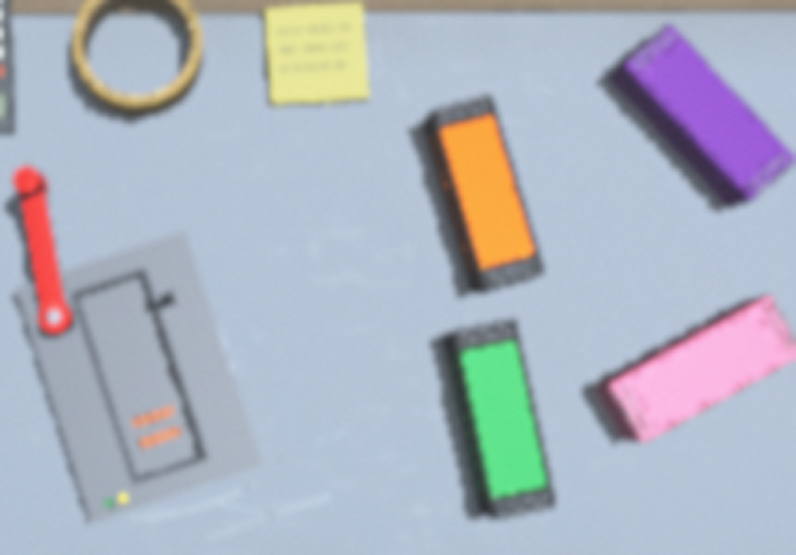

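The crop confirms it: orange-labelled pack at (487,190), green-labelled pack at (505,420), with pink and purple plainly different. Dock outer corners are at (13,293), (187,234), (262,465) and (88,522). The pocket outline runs (77,297), (143,272), (205,458), (136,478). The pivot is at (55,317) and the knob top at (29,180).

Run:
```python
from h import *
from scipy.optimize import least_squares
c=lambda u,v:((u+.5)/3.7-.5+225,(v+.5)/3.7-.5+138)
obs=[((85,62,30),(13,293)),((85,-62,30),(187,234)),((-85,-62,30),(262,465)),((-85,62,30),(88,522)),
((66.5,24.5,30),(77,297)),((66.5,-24.5,30),(143,272)),((-66.5,-24.5,30),(205,458)),((-66.5,24.5,30),(136,478)),((54,40,66),(55,317))]
def W(p,q):
    t=p[2];return np.array([p[0]+q[0]*np.cos(t)-q[1]*np.sin(t),p[1]+q[0]*np.sin(t)+q[1]*np.cos(t),q[2]])
f=lambda p:np.concatenate([ray("top",*c(*uv),q[2]/1e3)[:2]*1e3-W(p,q)[:2] for q,uv in obs])
r=least_squares(f,[430,80,.3],loss="soft_l1");p=r.x
print(p,np.degrees(p[2]),f(p).reshape(-1,2).round(1).tolist())
k=ray("top",*c(29,180),.095)[:2]*1e3;pv=W(p,(54,40,61))[:2];d=k-pv
print("knob",k,"pivot",pv,np.linalg.norm(d),"lever",np.degrees(np.arctan2(d[1],d[0])-p[2])+90)
# check in side view
im=camera("side")
for q in[(x,y,30) for x,y in((85,62),(85,-62),(-85,-62),(-85,62),(66.5,24.5),(66.5,-24.5),(-66.5,-24.5),(-66.5,24.5))]+[(54,40,61)]:
    u=proj("side",W(p,q)/1e3);cv2.circle(im,tuple(int(round(x*16)) for x in u),16,(0,255,255),-1,cv2.LINE_AA,4)
for (x,y,t) in((598,-237,15.3),(442,-245,10.6)):
    for a in(65,-65):
        for b in(23,-23):
            u=proj("side",W((x,y,np.radians(t)),(a,b,46))/1e3);cv2.circle(im,tuple(int(round(x*16)) for x in u),16,(255,0,255),-1,cv2.LINE_AA,4)
cv2.imwrite("pics/side1.png",cv2.resize(im[150:330,200:380],None,fx=3.3,fy=3.3,interpolation=cv2.INTER_CUBIC))
```

```text
[472.56564748   1.97493537  -5.9703483 ] -342.07575969320294 [[-3.9, 2.0], [-1.7, -0.6], [0.7, 1.2], [1.2, 2.1], [-0.9, -0.9], [1.1, 0.0], [-0.4, -1.2], [1.5, -0.6], [-0.1, -0.1]]
knob [599.78501749  71.23831216] pivot [511.63435146  56.6525027 ] 89.34923480080698 lever 441.4710536536884
```

View pics/side1.png

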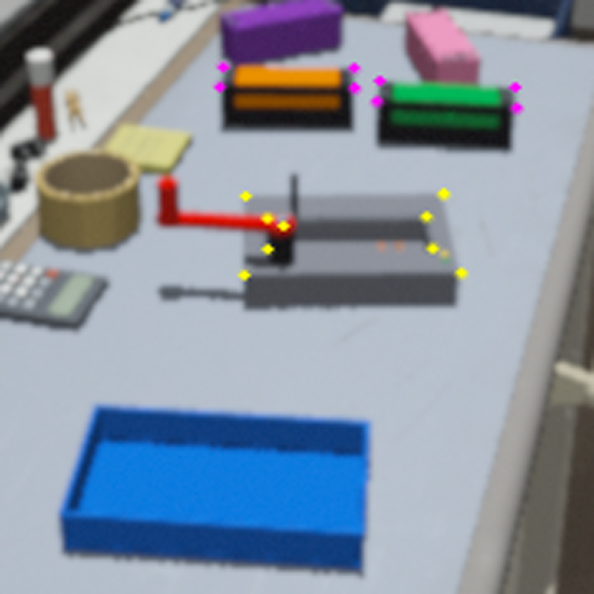

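Dock centre (473,2), yaw 17.9°, lever at 81.5°. These fits agree with the sizes and with the side view to about 1–2 mm. Now the tray, and the first move to above the orange pack.

```bash
cat >> h.py <<'E'
from scipy.spatial.transform import Rotation as Ro
def go(*ts):
    o=bot.get_obs();p=o["ee_pos"]*1e3;R=Ro.from_euler("xyz",o["tcp_rot"],degrees=True).as_matrix();yaw=o["tcp_rot"][2]
    print("t",o["time"],"p",p.round(1),"yaw",o["tcp_rot"].round(1),"op",o["opening"],"F",o["wrist_force"].round(1))
    for t in ts: print(t,(R.T@(np.array(t[:3])-p)).round(1),"turn",round((yaw-t[3]+180)%360-180,1))
E
python3 - <<'E'
from h import *
s=560/784
w=np.array([ray("top",u*s,v*s,.03)[:2]*1e3 for u,v in((163,291),(222,279),(243,379),(183,390))],np.float32)
print(w.round(),cv2.minAreaRect(w))
go((598,-237,110,15.3),(598,-237,22,15.3))
E
```

```text
[[555. 375.]
 [577. 268.]
 [395. 226.]
 [376. 333.]] ((475.22308349609375, 300.37530517578125), (189.89755249023438, 109.21825408935547), 13.106891632080078)
t 0.2 p [ 245.5 -492.   230.9] yaw [-180.     0.    26.5] op 0.08555941632110246 F [1.  0.2 0.1]
(598, -237, 110, 15.3) [429.3 -70.7 120.9] turn 11.2
(598, -237, 22, 15.3) [429.3 -70.7 208.9] turn 11.2
```

send_rows(targets="429 -71 121 11 0;429 -71 121 11 0;429 -71 121 11 0;429 -71 121 11 0;429 -71 121 11 0;429 -71 121 11 0;429 -71 121 11 0;429 -71 121 11 0;429 -71 121 11 0;429 -71 121 11 0;429 -71 121 11 0;429 -71 121 11 0;429 -71 121 11 0", newtons=50)

```text
time: 1.82
ee_pos: [0.5975, -0.2376, 0.1106]
tcp_rot: [180.0, -0.0, 15.5]
wrist_force: [-0.2, -0.3, 0.3]
opening: 0.0853
grasp_force: 0.0
```

Run:
```python
from h import *
go((598,-237,110,15.3),(598,-237,22,15.3))
a,b=camera("top"),camera("side")
a=cv2.resize(a[140:270,300:440],None,fx=2.8,fy=2.8,interpolation=2);b=cv2.resize(b[100:230,230:370],None,fx=2.8,fy=2.8,interpolation=2)
cv2.imwrite("pics/pre.png",np.hstack([a,b]))
```

```text
t 1.825 p [ 597.5 -237.6  110.6] yaw [180.   -0.   15.5] op 0.0852744743362483 F [-0.2 -0.3  0.3]
(598, -237, 110, 15.3) [ 0.7 -0.4  0.6] turn 0.2
(598, -237, 22, 15.3) [ 0.6 -0.4 88.6] turn 0.2
```

View pics/pre.png

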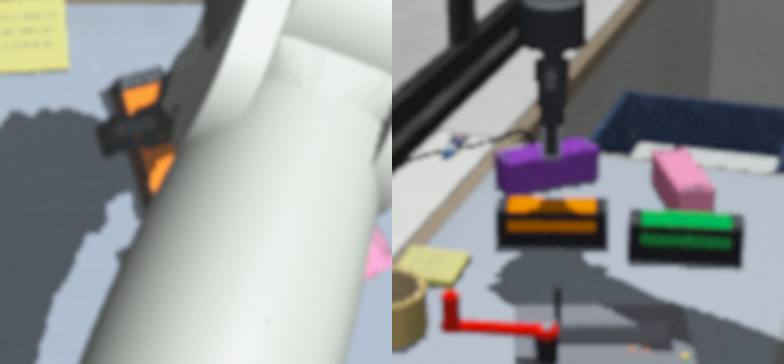

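The close look shows the gripper straddling the orange pack, left half (140,125), with the fingers centred over it in the side view at (550,150). Descend and grip.

send_rows(targets="1 0 60 0 0;1 0 89 0 0;1 0 89 0 0;1 0 89 0 0;1 0 89 0 255;1 0 89 0 255;1 0 89 0 255;1 0 89 0 255;1 0 89 0 255;1 0 89 0 255;1 0 60 0 255;1 0 0 0 255;1 0 -40 0 255;1 0 -40 0 255;1 0 -40 0 255", newtons=60)

```text
time: 3.8
ee_pos: [0.5983, -0.2367, 0.149]
tcp_rot: [-179.9, 0.1, 15.5]
wrist_force: [0.2, -0.2, -3.5]
opening: 0.0447
grasp_force: 62.7
```

Run:
```python
from h import *
go((473,2,120,17.9),(473,2,55,17.9))
```

```text
t 3.8 p [ 598.3 -236.7  149. ] yaw [-1.799e+02  1.000e-01  1.550e+01] op 0.04473299393214771 F [ 0.2 -0.2 -3.5]
(473, 2, 120, 17.9) [ -56.9 -263.5   29.3] turn -2.4
(473, 2, 55, 17.9) [ -56.8 -263.4   94.3] turn -2.4
```

send_rows(targets="-57 -263 0 -2.5 255;-57 -263 0 -2.5 255;-57 -263 0 -2.5 255;-57 -263 0 -2.5 255;-57 -263 0 -2.5 255;-57 -263 30 -2.5 255;-57 -263 60 -2.5 255;-57 -263 70 -2.5 255;-57 -263 70 -2.5 255;-57 -263 70 -2.5 255")

```text
time: 5.05
ee_pos: [0.4739, 0.0012, 0.0812]
tcp_rot: [180.0, -0.1, 18.0]
wrist_force: [0.4, 0.2, -1.7]
opening: 0.0444
grasp_force: 63.0
```

Run:
```python
from h import *
go((473,2,35,17.9))
o=bot.get_obs();p=o["ee_pos"]*1e3;t=np.radians(o["tcp_rot"][2])
def W(p,q,t):return np.array([p[0]+q[0]*np.cos(t)-q[1]*np.sin(t),p[1]+q[0]*np.sin(t)+q[1]*np.cos(t),q[2]])/1e3
im=camera("side");top=camera("top")
def dot(im,n,w,c):
    u=proj(n,w);cv2.circle(im,tuple(int(round(x*16)) for x in u),10,c,-1,cv2.LINE_AA,4)
for a in(65,-65):
  for b in(23,-23):
    for n,i in(("side",im),("top",top)):
      dot(i,n,W(p,(a,b,p[2]-22),t),(255,0,255));dot(i,n,W(p,(a,b,p[2]+24),t),(255,0,255))
      dot(i,n,W((473,2),(a*66.5/65,b*24.5/23,30),np.radians(17.9)),(0,255,255))
f=lambda i,r,c:cv2.resize(i[r:r+130,c:c+95],None,fx=4.2,fy=4.2,interpolation=2)
cv2.imwrite("pics/over.png",np.hstack([f(im,130,258),f(top,180,225)]))
```

```text
t 5.05 p [473.9   1.2  81.2] yaw [ 1.8e+02 -1.0e-01  1.8e+01] op 0.04437391188973979 F [ 0.4  0.2 -1.7]
(473, 2, 35, 17.9) [-0.7 -1.1 46.2] turn 0.1
```

View pics/over.png

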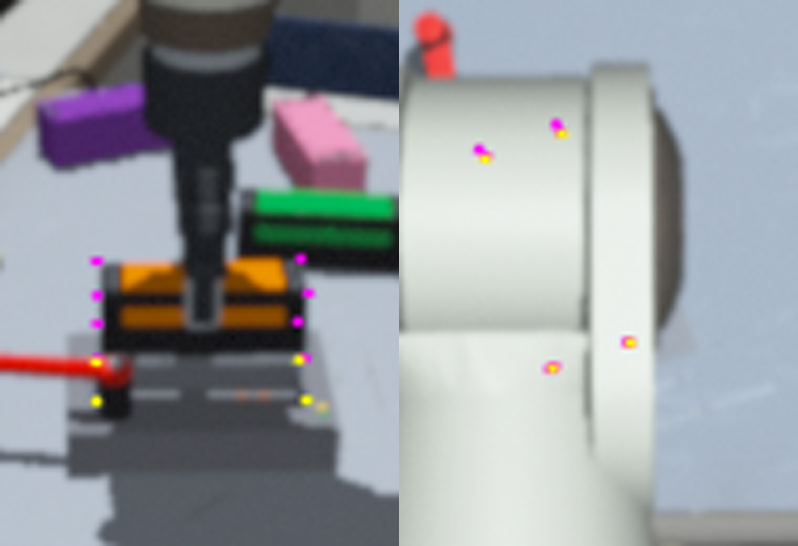

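Side view, left half: the orange pack is held level over the pocket, front top edge (103–302, 297). That's within about 1 mm of prediction, and the pocket lies below it. Lower gently.

send_rows(targets="-1 -1 20 0 255;-1 -1 27 0 255;-1 -1 31 0 255;-1 -1 34 0 255;-1 -1 37 0 255;-1 -1 37 0 255")

```text
time: 5.9
ee_pos: [0.4751, 0.0026, 0.0462]
tcp_rot: [180.0, -0.4, 18.0]
wrist_force: [5.2, 4.8, 8.4]
opening: 0.0447
grasp_force: 65.0
```

send_rows(targets="1 0 -2 0 255;3 -1 -2 0 255;3 -1 0 0 255;3 -1 3 0 255;3 -1 5 0 255;3 -1 5 0 255")

```text
time: 6.65
ee_pos: [0.4772, 0.0045, 0.0404]
tcp_rot: [180.0, -0.3, 18.0]
wrist_force: [5.9, 4.1, 10.6]
opening: 0.0447
grasp_force: 66.0
```

send_rows(targets="2 -0.5 0 0 255;2 -0.5 3 0 255;2 -0.5 6 0 255;2 -0.5 9 0 255;2 -0.5 9 0 255;2 -0.5 9 0 255")

```text
time: 7.4
ee_pos: [0.4783, 0.0046, 0.0393]
tcp_rot: [179.8, -0.4, 18.0]
wrist_force: [-35.6, -3.4, 88.2]
opening: 0.0446
grasp_force: 76.5
```

send_rows(targets="0 0 -9 0 255;0 0 -9 0 255;0 0 -9 0 255")

```text
time: 7.78
ee_pos: [0.4771, 0.0049, 0.0398]
tcp_rot: [180.0, -0.1, 18.0]
wrist_force: [-6.5, -1.6, 20.9]
opening: 0.0447
grasp_force: 68.2
```

Run:
```python
from h import *
go((476,4,35,17.9))
im=camera("side");top=camera("top")
a=cv2.resize(im[170:280,250:350],None,fx=5,fy=5,interpolation=2)
b=cv2.resize(top[180:290,225:281],None,fx=5,fy=5,interpolation=2)
cv2.imwrite("pics/jam.png",np.hstack([a,b]))
```

```text
t 7.775 p [477.1   4.9  39.8] yaw [ 1.8e+02 -1.0e-01  1.8e+01] op 0.04469538290638639 F [-6.5 -1.6 20.9]
(476, 4, 35, 17.9) [-1.3  0.5  4.8] turn 0.1
```

View pics/jam.png

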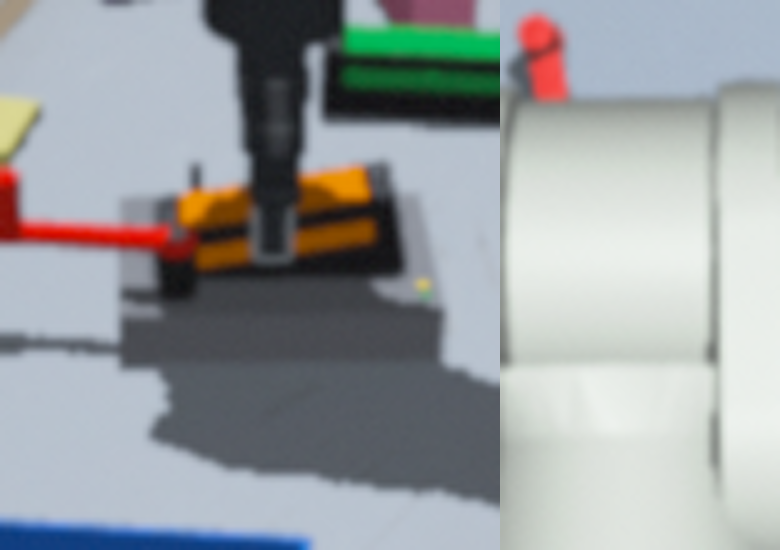

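The pack has pitched in the grip: its far (+x) end is down in the pocket and its near end (375,165) still stands up at the rim. To level it about the low far corner, the grip point must go back (−x) while going down.

send_rows(targets="-1 0 1 0 255;-2 0 2.5 0 255;-3 0 4 0 255;-3 0 4 0 255")

```text
time: 8.38
ee_pos: [0.4772, 0.0049, 0.0396]
tcp_rot: [179.9, -0.6, 18.0]
wrist_force: [-6.9, 4.1, 45.0]
opening: 0.0447
grasp_force: 71.3
```

Run:
```python
from h import *
t=np.radians(17.9);c=np.array([.473,.002,0]);R=Ro.from_euler("z",17.9,degrees=True).as_matrix()
m=camera_model("side");P=m["pose"];o=R.T@(P[:3,3]-c)
for n,u,v in(("low -x",405,272),("top -x",388,190),("stripe far",195,262),("stripe near",378,235)):
    d=R.T@P[:3,:3]@np.linalg.inv(m["K"])@[(u+.5)/5-.5+250,(v+.5)/5-.5+170,1]
    print(n,((o+d*(.0245-o[1])/d[1])*1e3).round(1))
b=bot.get_obs();print(b["torque"],R.T@b["torque"],R.T@b["wrist_force"])
```

```text
low -x [-66.7  24.5  32.1]
top -x [-55.5  24.5  82.4]
stripe far [45.  24.5 39.3]
stripe near [-51.4  24.5  55.1]
[ 0.93852785  1.1364619  -0.16909849] [ 1.24239694  0.79298804 -0.16909849] [-5.29776486  6.02297849 45.04813918]
```

The near lower corner sits on the rim at dock x ≈ −66.7, so the pack needs about 3 mm more in +x. Lift slightly, shift, then lower.

send_rows(targets="0 0 -8 0 255;3 0 -9 0 255;6 0 -9 0 255;6 0 -9 0 255;6 0 -6 0 255;6 0 -3 0 255;6 0 -3 0 255")

```text
time: 9.25
ee_pos: [0.4789, 0.0058, 0.0396]
tcp_rot: [180.0, -0.0, 18.0]
wrist_force: [-14.6, -2.1, 23.9]
opening: 0.0446
grasp_force: 68.5
```

send_rows(targets="-1 0 1 0 255;-2 0 3 0 255;-3 0 5 0 255;-3 0 5 0 255")

```text
time: 9.75
ee_pos: [0.479, 0.0058, 0.0394]
tcp_rot: [180.0, -0.5, 18.0]
wrist_force: [-18.5, 3.4, 56.6]
opening: 0.0448
grasp_force: 72.6
```

Still propped up. I'll relieve the load, release (the pack is supported at both ends) and press the high end down instead.

send_rows(targets="0 0 -5 0 255;1 0 -5 0 255;1 0 -5 0 200;1 0 -5 0 100;1 0 -5 0 70;1 0 -5 0 70;1 0 -5 0 70;1 0 -40 0 70;1 0 -80 0 70;1 0 -80 0 70")

```text
time: 11.0
ee_pos: [0.479, 0.0053, 0.1152]
tcp_rot: [179.9, -0.3, 18.0]
wrist_force: [-1.2, -0.3, -1.5]
opening: 0.062
grasp_force: 0.0
```

Run:
```python
from h import *
go((473,2,100,17.9))
im=camera("side");top=camera("top");cv2.imwrite("pics/rs.png",im);cv2.imwrite("pics/rt.png",top)
a=cv2.resize(im[170:280,250:350],None,fx=5,fy=5,interpolation=2)
b=cv2.resize(top[180:290,225:281],None,fx=5,fy=5,interpolation=2)
cv2.imwrite("pics/rel.png",np.hstack([a,b]))
```

```text
t 11.0 p [479.    5.3 115.2] yaw [179.9  -0.3  18. ] op 0.061977034358183976 F [-1.2 -0.3 -1.5]
(473, 2, 100, 17.9) [-6.8  1.3 15.2] turn 0.1
```

View pics/rel.png

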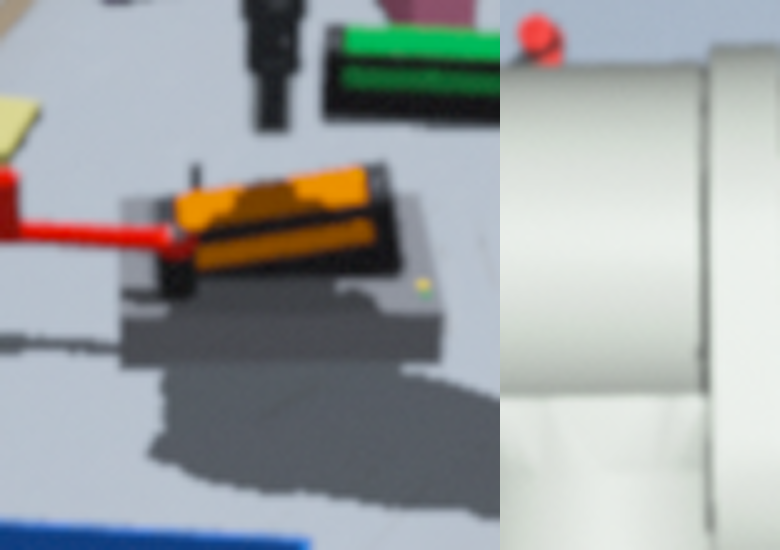

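The pack is still propped, with the near lower corner at about (401,270). Swing aside for a clear top view.

send_rows(targets="0 60 -40 0 70;0 120 -40 0 70;0 180 -40 0 70;0 220 -40 0 70;0 220 -40 0 70;0 220 -40 0 70")

```text
time: 11.85
ee_pos: [0.5448, -0.2035, 0.151]
tcp_rot: [-179.9, 0.1, 18.0]
wrist_force: [-0.3, 0.4, -0.2]
opening: 0.0622
grasp_force: 0.0
```

Run:
```python
from h import *
top=camera("top");im=camera("side")
h=cv2.cvtColor(top,cv2.COLOR_BGR2HSV)
print(blob(top,"orange",.062,area=300))
a=cv2.resize(top[185:290,215:315],None,fx=5,fy=5,interpolation=2)
b=cv2.resize(im[185:290,265:325],None,fx=5,fy=5,interpolation=2)
cv2.imwrite("pics/clr.png",np.hstack([a,b]))
```

```text
[('orange', 476, 4, 101, 42, 17.4)]
```

View pics/clr.png

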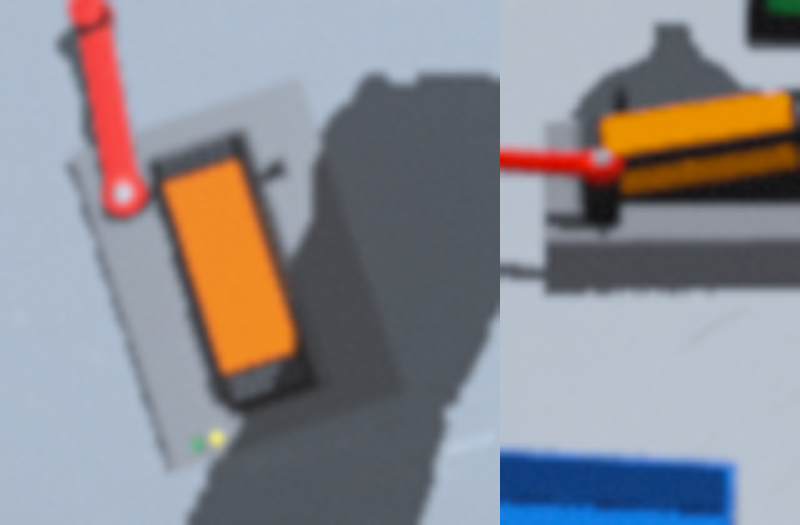

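Run:
```python
from h import *
R=Ro.from_euler("z",17.9,degrees=True).as_matrix();c=np.array([.473,.002,0])
for n,u,v,z in(("far L",152,163,.056),("far R",243,135,.056),("near R",314,380,.077),("near L",236,407,.077),("lab fl",165,185,.058),("lab fr",237,157,.058),("lab nr",298,345,.073),("lab nl",225,373,.073),("dock fl",70,163,.03),("dock fr",298,83,.03),("dock nr",402,390,.03),("dock nl",170,470,.03),("pivot",123,193,.066)):
    w=ray("top",(u+.5)/5-.5+215,(v+.5)/5-.5+185,z);print(n,(R.T@(w-c)*1e3).round(1))
```

```text
far L [64.6 23.1 56. ]
far R [ 63.7 -24.4  56. ]
near R [-62.4 -20.4  77. ]
near L [-62.8  19.4  77. ]
lab fl [51.9 20.2 58. ]
lab fr [ 54.  -18.2  58. ]
lab nr [-44.  -18.3  73. ]
lab nl [-45.7  19.7  73. ]
dock fl [80.2 64.4 30. ]
dock fr [ 82.8 -59.3  30. ]
dock nr [-82.4 -60.5  30. ]
dock nl [-83.5  63.2  30. ]
pivot [54.  40.7 66. ]
```

The label shows the pack yaw aligned (17.4°) and y centred. Along x it sits a few mm short: near lower corner at about −67, on the rim. Regrip near the high end, lift a little, shift +x, then press down.

Run:
```python
from h import *
go((441.4,-7.7,100,17.9),(441.4,-7.7,48,17.9))
```

```text
t 11.95 p [ 545.1 -202.9  151.8] yaw [-180.     0.    18.1] op 0.06223569375043639 F [ 0.3 -0.1 -0.5]
(441.4, -7.7, 100, 17.9) [ -38.  -217.7   52. ] turn 0.2
(441.4, -7.7, 48, 17.9) [ -37.9 -217.7  104. ] turn 0.2
```

send_rows(targets="-38 -60 20 0 40;-38 -120 20 0 40;-38 -180 20 0 40;-38 -218 30 0 40;-38 -218 60 0 40;-38 -218 60 0 40;-38 -218 90 0 40;-38 -218 104 0 40;-38 -218 104 0 40;-38 -218 104 0 255;-38 -218 104 0 255;-38 -218 104 0 255;-38 -218 104 0 255;-38 -218 104 0 255", newtons=50)

```text
time: 13.7
ee_pos: [0.4427, -0.0085, 0.0496]
tcp_rot: [179.9, -0.1, 18.0]
wrist_force: [-1.0, -1.7, 6.1]
opening: 0.0447
grasp_force: 51.1
```

send_rows(targets="0 0 -5 0 255;0 0 -5 0 255;3 0 -5 0 255;5 0 -5 0 255;5 0 -5 0 255;5 0 -2 0 255;5 0 0 0 255;5 0 2 0 255;5 0 2 0 255")

```text
time: 14.82
ee_pos: [0.4448, -0.0068, 0.0465]
tcp_rot: [-179.9, 0.2, 18.0]
wrist_force: [-14.8, -0.2, 10.3]
opening: 0.0446
grasp_force: 52.8
```

It's lower than before now (46.5 against 49.6) and touching the far wall. Press down with the backward arc.

send_rows(targets="-2 0 2 0 255;-3 0 4 0 255;-4 0 6 0 255;-4 0 6 0 255")

```text
time: 15.32
ee_pos: [0.4431, -0.0079, 0.0409]
tcp_rot: [-180.0, -0.1, 18.0]
wrist_force: [-5.3, 1.0, 3.8]
opening: 0.0447
grasp_force: 52.2
```

send_rows(targets="-1 0 3 0 255;-2 0 6 0 255;-3 0 8 0 255;-3 0 10 0 255;-3 0 10 0 255")

```text
time: 15.95
ee_pos: [0.4405, -0.0089, 0.0326]
tcp_rot: [180.0, -0.1, 18.0]
wrist_force: [-11.5, -0.1, 23.6]
opening: 0.0448
grasp_force: 54.7
```

send_rows(targets="0 0 -1 0 200;0 0 -1 0 100;0 0 -1 0 40;0 0 -1 0 40;0 0 -30 0 40;0 0 -60 0 255;0 0 -60 0 255")

```text
time: 16.82
ee_pos: [0.4413, -0.009, 0.0922]
tcp_rot: [179.9, -0.2, 18.0]
wrist_force: [0.5, -0.1, -0.3]
opening: 0.0364
grasp_force: 0.0
```

Run:
```python
from h import *
R=Ro.from_euler("z",17.9,degrees=True).as_matrix();c=np.array([473,2,0])
w=lambda x,y,z:(*(R@[x,y,0]+c)[:2],z,17.9)
go(w(-50,0,75),w(-50,0,54),w(20,0,56))
im=camera("side")
b=cv2.resize(im[170:280,250:350],None,fx=5,fy=5,interpolation=2)
cv2.imwrite("pics/seat.png",b)
```

```text
t 16.825 p [441.3  -9.   92.2] yaw [179.9  -0.2  18. ] op 0.0364140142521621 F [ 0.5 -0.1 -0.3]
(np.float64(425.4202798060281), np.float64(-13.367830889990353), 75, 17.9) [-16.5  -0.8  17.2] turn 0.1
(np.float64(425.4202798060281), np.float64(-13.367830889990353), 54, 17.9) [-16.5  -0.8  38.2] turn 0.1
(np.float64(492.03188807758875), np.float64(8.147132355996142), 56, 17.9) [53.5 -0.7 36.4] turn 0.1
```

View pics/seat.png

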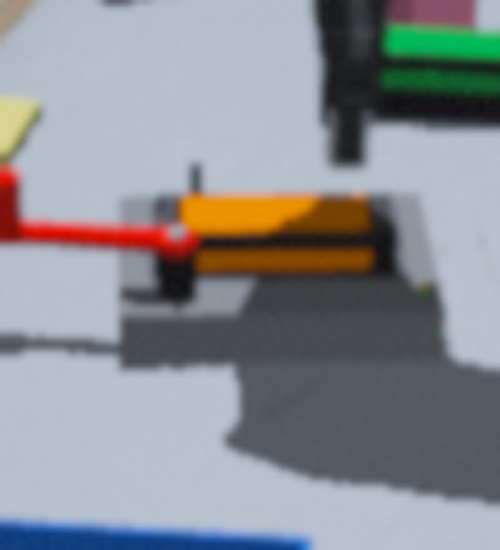

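The pack now sits level in the pocket (label 180–375 at rows 195–240, edges horizontal). A gentle press with the shut fingers will check its height: fully home should touch at z = 54 mm.

send_rows(targets="-16 -1 10 0 255;-16 -1 30 0 255;-16 -1 35 0 255;-16 -1 38 0 255;-16 -1 40 0 255;-16 -1 40 0 255", newtons=30)

```text
time: 17.62
ee_pos: [0.423, -0.0131, 0.0538]
tcp_rot: [-180.0, 0.1, 18.0]
wrist_force: [-26.1, 0.6, 46.0]
opening: -0.0001
grasp_force: 22.8
```

send_rows(targets="0 0 -10 0 255;35 0 -10 0 255;70 0 -10 0 255;75 0 -10 0 255;75 0 -3 0 255;75 0 0 0 255;75 0 0 0 255")

```text
time: 18.5
ee_pos: [0.4959, 0.0102, 0.054]
tcp_rot: [180.0, -0.2, 18.0]
wrist_force: [-9.8, 2.1, 31.1]
opening: 0.0004
grasp_force: 15.7
```

Both touches came at z = 54 mm, so the pack is fully home. Now the lever: pinch the knob and sweep it along its arc.

Run:
```python
from h import *
go((599.8,71.2,120,9.4),(599.8,71.2,70,9.4))
# arc rows relative to a grip with tool x along the lever, y = clockwise tangent
for k in range(1,10):
    a=np.radians(9.3*k);print(k,round(-90*(1-np.cos(a)),1),round(90*np.sin(a),1),round(9.3*k,1))
```

```text
t 18.5 p [495.9  10.2  54. ] yaw [180.   -0.2  18. ] op 0.0004428540004201656 F [-9.8  2.1 31.1]
(599.8, 71.2, 120, 9.4) [117.9 -25.8 -65.6] turn 8.6
(599.8, 71.2, 70, 9.4) [117.7 -25.8 -15.6] turn 8.6
1 -1.2 14.5 9.3
2 -4.7 28.7 18.6
3 -10.5 42.1 27.9
4 -18.3 54.4 37.2
5 -28.0 65.3 46.5
6 -39.4 74.4 55.8
7 -52.1 81.6 65.1
8 -65.8 86.7 74.4
9 -80.1 89.5 83.7
```

send_rows(targets="0 0 -60 0 0;40 -10 -68 4 0;100 -26 -68 8.5 0;118 -26 -68 8.5 0;118 -26 -68 8.5 0;118 -26 -68 8.5 0;118 -26 -40 8.5 0;118 -26 -18 8.5 0;118 -26 -18 8.5 0;118 -26 -18 8.5 255;118 -26 -18 8.5 255;118 -26 -18 8.5 255;118 -26 -18 8.5 255;118 -26 -18 8.5 255;118 -26 -18 8.5 255", newtons=20)

```text
time: 20.38
ee_pos: [0.6002, 0.0715, 0.0688]
tcp_rot: [180.0, -0.0, 9.5]
wrist_force: [0.2, 1.1, 4.1]
opening: 0.0175
grasp_force: 22.2
```

Knob pinched (17.5 mm). Now sweep the arc, 82° to shut with a slight overpush.

send_rows(targets="-1 15 0 9 255;-5 29 0 18.5 255;-10 42 0 28 255;-18 54 0 37 255;-28 65 0 46.5 255;-39 74 0 56 255;-52 82 0 65 255;-66 87 0 74.5 255;-77 89 0 82 255;-80 89.5 0 82 255;-80 89.5 0 82 255")

```text
time: 21.75
ee_pos: [0.4515, -0.1887, 0.0685]
tcp_rot: [-165.2, 4.1, -31.2]
wrist_force: [-0.6, -0.1, 0.3]
opening: -0.0001
grasp_force: 0.0
```

Run:
```python
from h import *
R=Ro.from_euler("z",17.9,degrees=True).as_matrix();c=np.array([473,2,0])
go((*(R@[54,-50,0]+c)[:2],70,-72.1))
p=bot.get_obs()["ee_pos"]*1e3-c;print(R.T@p)
d=(R.T@p)[:2]-[54,40];print("lever deg",np.degrees(np.arctan2(d[1],d[0]))+90,np.linalg.norm(d))
```

```text
t 21.75 p [ 451.5 -188.7   68.5] yaw [-165.2    4.1  -31.2] op -0.0001426661158480359 F [-0.6 -0.1  0.3]
(np.float64(539.75392869948), np.float64(-28.98246283278232), 70, -72.1) [  -7.3 -176.6   45.6] turn 40.9
[ -79.11545261 -174.89909982   68.54280222]
lever deg -31.77541332987822 252.78715716187403
```

Not the expected pose: the knob slipped out and the tool has tilted. Check the state and take a picture.

Run:
```python
from h import *
b=bot.get_obs();print(b["q"].round(1),b["qd"].round(1),b["joint_efforts"].round(1),b["time"])
a=cv2.resize(camera("top")[130:295,200:440],None,fx=1.65,fy=1.65,interpolation=2);s=cv2.resize(camera("side")[100:265,180:420],None,fx=1.65,fy=1.65,interpolation=2)
cv2.imwrite("pics/odd.png",np.hstack([a,s]))
for n in("orange","green"):print(blob(camera("top"),n,.05))
go((451,-189,68,-31))
```

```text
[-31.2   0.3 -14.   79.8  14.8 179.9] [-26.3 -10.1 -11.    2.4   5.1   0.1] [  4.1 -44.6  46.2   0.8   0.7   0. ] 21.75
[('orange', 475, 2, 101, 41, 18.1)]
[]
t 21.95 p [ 452.2 -188.5   68.8] yaw [-165.2    4.   -31.1] op -0.0002728118552149328 F [-0.5 -0.5  0.6]
(451, -189, 68, -31) [-0.7  1.3  0.5] turn -0.1
```

View pics/odd.png

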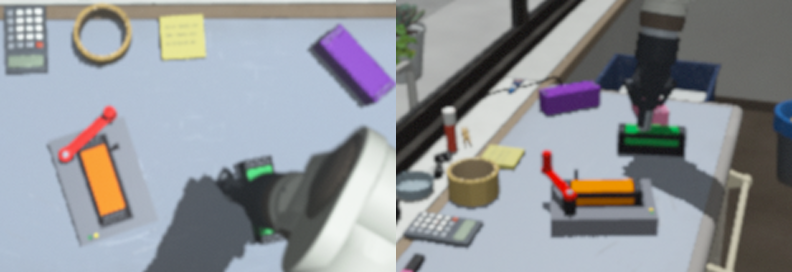

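The top view (left half) shows the lever half shut, knob at (109,113). Joint 6 ran to its 180° stop, since yaw = q1 − q6 + 180, so the arm drifted off. The orange pack is still seated. First unwind: rise and turn back.

send_rows(targets="0 0 -20 -10 255;0 0 -50 -20 255;0 0 -60 -30 255;0 0 -60 -40 255;0 0 -60 -50 255;0 0 -60 -60 255;0 0 -60 -60 255;0 0 -60 -60 255")

```text
time: 22.95
ee_pos: [0.4482, -0.2031, 0.1267]
tcp_rot: [-168.9, -10.6, 27.2]
wrist_force: [-0.0, -1.1, 0.8]
opening: 0.0
grasp_force: 0.0
```

Run:
```python
from h import *
go((600,70,130,0));print(bot.get_obs()["q"].round(1))
im=camera("top");print(blob(im,"green",.046),blob(im,"orange",.054))
h=cv2.cvtColor(im,cv2.COLOR_BGR2HSV);m=cv2.inRange(h,(0,190,120),(6,255,255))|cv2.inRange(h,(174,190,120),(180,255,255))
m[:, :225]=0;m[:,330:]=0
k=np.argwhere(m[150:260]);print(len(k))
if len(k):
  k=k[:,::-1]+[0,150];print("min/max",k.min(0),k.max(0));pts=np.array([ray("top",*p,.08)[:2]*1e3 for p in k]);pv=np.array([511.6,56.7]);d=np.linalg.norm(pts-pv,axis=1);print("far end",pts[d>80].mean(0),len(pts[d>80]),d.max());v=pts[d>30].mean(0)-pv;print("dir",np.degrees(np.arctan2(v[1],v[0])))
```

```text
t 22.95 p [ 448.2 -203.1  126.7] yaw [-168.9  -10.6   27.2] op 1.2529216138428381e-05 F [-0.  -1.1  0.8]
(600, 70, 130, 0) [ 256.  -161.6   77.1] turn 27.2
[-3.280e+01  1.000e-01 -7.700e+00  8.670e+01  1.460e+01  1.184e+02]
[] [('orange', 475, 2, 101, 41, 18.3)]
0
```

The commanded pose took the tilt along, so tool z is now off vertical by 15° toward +y, and shifts and turns can't change that directly. Check what the public interface offers and model the arm before choosing how to undo it.

Run:
```python
from h import *
go((450,-60,230,0))
```

```text
t 23.0 p [ 448.1 -203.2  126.7] yaw [-169.   -10.6   27.2] op -0.00019780997729525 F [0.1 0.7 0.6]
(450, -60, 230, 0) [  85.1 -141.2  -63.3] turn 27.2
```

send_rows(targets="30 -40 -30 -10 255;60 -80 -60 -20 255;85 -120 -63 -30 255;85 -141 -63 -40 255;85 -141 -63 -50 255;85 -141 -63 -60 255;85 -141 -63 -70 255;85 -141 -63 -80 255;85 -141 -63 -90 255;85 -141 -63 -100 255;85 -141 -63 -110 255;85 -141 -63 -120 255;85 -141 -63 -130 255;85 -141 -63 -140 255;85 -141 -63 -150 255;85 -141 -63 -160 255;85 -141 -63 -165 255;85 -141 -63 -170 255")

```text
time: 25.25
ee_pos: [0.4494, -0.0603, 0.2298]
tcp_rot: [167.3, 8.6, -162.5]
wrist_force: [-0.4, 0.7, 0.2]
opening: -0.0
grasp_force: 0.0
```

Run:
```python
from h import *
b=bot.get_obs();print(b["time"],b["q"].round(1),(b["ee_pos"]*1e3).round(),b["tcp_rot"].round(1))
im=camera("top");print(blob(im,"green",.046),blob(im,"orange",.054))
h=cv2.cvtColor(im,cv2.COLOR_BGR2HSV);m=cv2.inRange(h,(0,190,120),(6,255,255))|cv2.inRange(h,(174,190,120),(180,255,255))
m[:, :225]=0;m[:,330:]=0;m[:150]=0;m[260:]=0
k=np.argwhere(m)[:,::-1];print(len(k))
if len(k):
  pts=np.array([ray("top",*p,.08)[:2]*1e3 for p in k]);pv=np.array([511.6,56.7]);d=np.linalg.norm(pts-pv,axis=1);print("far end",pts[d>80].mean(0),len(pts[d>80]),d.max());v=pts[d>30].mean(0)-pv;print("dir",np.degrees(np.arctan2(v[1],v[0])))
```

```text
25.25 [-17.2  -9.   -4.8  94.5  15.3 -35.7] [449. -60. 230.] [ 167.3    8.6 -162.5]
[] [('orange', 476, 3, 97, 41, 18.3)]
0
```

send_rows(targets="0 0 0 -10 255;0 0 0 -20 255;0 0 0 -30 255;0 0 0 -40 255;0 0 0 -50 255;0 0 0 -60 255;0 0 0 -70 255;0 0 0 -80 255;0 0 0 -90 255;0 0 0 -100 255;0 0 0 -110 255;0 0 0 -120 255;0 0 0 -130 255;0 0 0 -140 255;0 0 0 -150 255;0 0 0 -160 255;0 0 0 -170 255;0 0 0 -175 255")

```text
time: 27.55
ee_pos: [0.4494, 0.0555, 0.2296]
tcp_rot: [-170.7, -6.5, 1.0]
wrist_force: [-0.1, -0.1, -0.6]
opening: 0.0003
grasp_force: 0.0
```

```bash
cat >> h.py <<'E'
def tilt():
    b=bot.get_obs();z=Ro.from_euler("xyz",b["tcp_rot"],degrees=True).as_matrix()[:,2]
    print(b["time"],"q",b["q"].round(1),"p",(b["ee_pos"]*1e3).round(1),b["tcp_rot"].round(1),"tilt",np.degrees(np.arcsin(z[:2])).round(2))
E
python3 -c "
from h import *
tilt()"
```

```text
27.55 q [   1.2  -15.3   -9.6   89.1    9.3 -179.7] p [449.4  55.5 229.6] [-170.7   -6.5    1. ] tilt [6.25 9.4 ]
```

Pushing the opposite stop does undo the tilt (15.3° down to 11.3°). I'll swing the arm so its lateral direction lines up with the remaining tilt, then push further.

```bash
python3 -c "
from h import *
go((310,-350,240,0))"
```

```text
t 27.55 p [449.4  55.5 229.6] yaw [-170.7   -6.5    1. ] op 0.00027910892317505265 F [-0.1 -0.1 -0.6]
(310, -350, 240, 0) [-144.2  393.4  -91.6] turn 1.0
```

send_rows(targets="-20 50 -12 8 255;-40 105 -25 16 255;-60 160 -38 24 255;-80 215 -51 32 255;-100 270 -64 40 255;-120 325 -76 46 255;-140 380 -90 50 255;-144 393 -92 50 255;-144 393 -92 40 255;-144 393 -92 30 255;-144 393 -92 20 255;-144 393 -92 10 255;-144 393 -92 0 255;-144 393 -92 -10 255;-144 393 -92 -20 255")

```text
time: 29.42
ee_pos: [0.4038, -0.1515, 0.2402]
tcp_rot: [178.9, -4.2, -20.0]
wrist_force: [-0.5, -0.2, -0.3]
opening: 0.0002
grasp_force: 0.0
```

```bash
python3 -c "
from h import *
tilt();im=camera('top');print(blob(im,'green',.046),blob(im,'orange',.054))"
```

```text
29.425 q [ -19.8  -15.1   -7.7   93.3   -1.1 -179.8] p [ 403.8 -151.5  240.2] [178.9  -4.2 -20. ] tilt [ 3.54 -2.45]
[('green', 457, -242, 69, 39, 10.0)] [('orange', 475, 2, 101, 41, 18.3)]
```

Tilt is down to 4.3°, fine for the remaining work, and joint 6 is now at −180 with the whole turn in the needed direction free. Measure the lever now.

```bash
cat > lev.py <<'E'
from h import *
im=camera("top");h=cv2.cvtColor(im,cv2.COLOR_BGR2HSV);m=cv2.inRange(h,(0,170,110),(5,255,255))|cv2.inRange(h,(175,170,110),(180,255,255))
k=np.argwhere(m)[:,::-1];pts=np.array([ray("top",*p,.07)[:2]*1e3 for p in k]);pv=np.array([511.6,56.7]);d=np.linalg.norm(pts-pv,axis=1)
s=d<115;pts,d,k=pts[s],d[s],k[s];print(len(pts),"dmax",d.max().round(1))
kn=np.array([ray("top",*p,.095)[:2]*1e3 for p in k]);dk=np.linalg.norm(kn-pv,axis=1)
e=kn[dk>78].mean(0) if (dk>78).any() else None;v=pts[(d>35)&(d<75)].mean(0)-pv;print("knob",e,"arm dir",np.degrees(np.arctan2(v[1],v[0])).round(1),"lever",(np.degrees(np.arctan2(v[1],v[0]))+90-17.9).round(1))
go((e[0],e[1],120,0),(e[0],e[1],70,0))
E
python3 lev.py
```

```text
147 dmax 94.2
knob [568.44068595  -9.59098387] arm dir -48.1 lever 24.0
t 29.525 p [ 403.6 -150.4  240.6] yaw [179.   -4.2 -19.9] op 0.00030645593240920347 F [ 0.6 -0.4  0.9]
(np.float64(568.4406859537943), np.float64(-9.590983872550105), 120, 0) [  97.9 -190.8  124.6] turn -19.9
(np.float64(568.4406859537943), np.float64(-9.590983872550105), 70, 0) [  94.3 -191.7  174.5] turn -19.9
```

The lever stands at about 24°, knob at (568,−10). Pinch it with the fingers across the lever.

send_rows(targets="30 -60 40 9 60;60 -120 80 18 60;90 -180 110 27 60;98 -191 120 29 60;98 -191 125 29 60;98 -191 125 29 60;96 -191 155 29 60;94 -192 174 29 60;94 -192 174 29 60;94 -192 174 29 255;94 -192 174 29 255;94 -192 174 29 255;94 -192 174 29 255", newtons=25)

```text
time: 31.15
ee_pos: [0.5691, -0.0127, 0.0708]
tcp_rot: [-178.9, -4.2, -49.2]
wrist_force: [0.8, -0.6, 6.4]
opening: 0.0169
grasp_force: 24.4
```

Run:
```python
from h import *
tilt();pv=np.array([511.6,56.7])
ts=[]
for L in(16,8,0,-3):
    a=np.radians(L-90+17.9);ts.append((*(pv+90*np.array([np.cos(a),np.sin(a)])).round(1),70,L-72))
go(*ts)
```

```text
31.15 q [-1.00e-01  3.90e+00 -9.00e+00  7.35e+01 -2.40e+00 -1.31e+02] p [569.1 -12.7  70.8] [-178.9   -4.2  -49.2] tilt [ 3.6  -2.41]
t 31.15 p [569.1 -12.7  70.8] yaw [-178.9   -4.2  -49.2] op 0.016917383829409854 F [ 0.8 -0.6  6.4]
(np.float64(561.8), np.float64(-18.0), 70, -56) [-0.8  9.   0.6] turn 6.8
(np.float64(550.9), np.float64(-24.3), 70, -64) [-3.2 21.4  0.2] turn 14.8
(np.float64(539.3), np.float64(-28.9), 70, -72) [-7.2 33.1 -0.4] turn 22.8
(np.float64(534.7), np.float64(-30.3), 70, -75) [-9.2 37.5 -0.6] turn 25.8
```

send_rows(targets="-0.8 9 0 7 255;-3 21 0 15 255;-7 33 0 23 255;-9 37.5 0 24 255;-9 37.5 0 24 255;-9 37.5 0 24 255")

```text
time: 31.9
ee_pos: [0.5404, -0.0275, 0.0709]
tcp_rot: [-176.5, -3.2, -73.1]
wrist_force: [29.1, 15.8, -4.3]
opening: 0.0172
grasp_force: 34.6
```

The lever is at its stop (33 N reaction at the expected shut position). Ease, open, rise.

send_rows(targets="0.5 -2.5 0 0 255;0.5 -2.5 0 0 150;0.5 -2.5 0 0 100;0.5 -2.5 0 0 60;0.5 -2.5 0 0 60;0.5 -2.5 -40 0 60;0.5 -2.5 -90 0 60;0.5 -2.5 -90 0 0;0.5 -2.5 -90 0 0")

```text
time: 33.02
ee_pos: [0.5312, -0.0265, 0.1579]
tcp_rot: [-177.4, -3.3, -73.3]
wrist_force: [-0.4, -0.8, -0.9]
opening: 0.0852
grasp_force: 0.0
```

Run:
```python
from h import *
tilt()
im=camera("top");print(blob(im,"green",.046),blob(im,"orange",.054))
go((442,-245,120,10.6),(442,-245,22,10.6))
```

```text
33.025 q [  -1.6   -2.    -5.3   83.2   -2.3 -108.5] p [531.2 -26.5 157.9] [-177.4   -3.3  -73.3] tilt [ 3.49 -2.41]
[('green', 442, -245, 100, 39, 11.0)] []
t 33.075 p [530.8 -26.4 157.2] yaw [-177.4   -3.3  -73.3] op 0.08514115702333928 F [-0.4 -0.4 -0.7]
(442, -245, 120, 10.6) [181.3 150.   41. ] turn -83.9
(442, -245, 22, 10.6) [175.7 154.4 138.7] turn -83.9
```

Green is undisturbed at (442,−245), yaw 11°. Joint 6 allows this grasp only with the half-turn equivalent, so turn +96°.

send_rows(targets="20 20 0 10 0;60 50 0 20 0;110 90 10 30 0;150 125 20 40 0;181 150 30 50 0;181 150 41 60 0;181 150 41 70 0;181 150 41 80 0;181 150 41 90 0;181 150 41 96 0;181 150 41 96 0;181 150 41 96 0")

```text
time: 34.58
ee_pos: [0.4421, -0.2445, 0.1202]
tcp_rot: [-177.0, 2.9, -169.0]
wrist_force: [0.5, -0.9, 1.0]
opening: 0.0854
grasp_force: 0.0
```

```bash
python3 - <<'E'
from h import *
tilt();go((442,-245,70,-169.2),(442,-245,24,-169.2))
im=camera("top")
h=cv2.cvtColor(im,cv2.COLOR_BGR2HSV);m=cv2.inRange(h,(0,170,110),(5,255,255))|cv2.inRange(h,(175,170,110),(180,255,255))
print(blob(im,"orange",.054),blob(im,"green",.046))
E
python3 lev.py
```

```text
34.575 q [-28.7  -6.2 -13.4  78.6  -0.4 -39.7] p [ 442.1 -244.5  120.2] [-177.     2.9 -169. ] tilt [ 3.44 -2.37]
t 34.575 p [ 442.1 -244.5  120.2] yaw [-177.     2.9 -169. ] op 0.08543298438101485 F [ 0.5 -0.9  1. ]
(442, -245, 70, -169.2) [ 2.8  2.2 50.1] turn 0.2
(442, -245, 24, -169.2) [ 5.1  4.6 96. ] turn 0.2
[('orange', 472, 1, 96, 41, 18.3)] [('green', 470, -239, 44, 40, 11.2)]
180 dmax 94.4
knob [537.0825914  -26.99383184] arm dir -72.1 lever 0.0
t 34.675 p [ 442.3 -244.6  120.6] yaw [-177.    3. -169.] op 0.0853999577772148 F [-0.8 -0.3  0.5]
(np.float64(537.0825913960199), np.float64(-26.993831840516968), 120, 0) [-134.3  195.7   -2.8] turn -169.0
(np.float64(537.0825913960199), np.float64(-26.993831840516968), 70, 0) [-131.7  198.3   47.1] turn -169.0
```

The lever now measures 0.0°: shut. Grip the green pack.

send_rows(targets="3 2 50 0 0;5 4 85 0 0;5 5 97 0 0;5 5 97 0 0;5 5 97 0 255;5 5 97 0 255;5 5 97 0 255;5 5 97 0 255;5 5 97 0 255;5 5 97 0 255;5 5 60 0 255;5 5 0 0 255;5 5 -30 0 255;5 5 -30 0 255", newtons=60)

```text
time: 36.42
ee_pos: [0.4358, -0.24, 0.1531]
tcp_rot: [-176.8, 3.2, -169.1]
wrist_force: [0.2, 0.6, -3.0]
opening: 0.045
grasp_force: 63.6
```

Run:
```python
from h import *
tilt();go((475,300,150,-167.5),(475,300,45,-167.5),(475,300,27,-167.5))
```

```text
36.425 q [-28.6  -7.7 -11.1  82.   -0.4 -39.4] p [ 435.8 -240.   153.1] [-176.8    3.2 -169.1] tilt [ 3.74 -2.53]
t 36.425 p [ 435.8 -240.   153.1] yaw [-176.8    3.2 -169.1] op 0.04500669686365448 F [ 0.2  0.6 -3. ]
(475, 300, 150, -167.5) [-140.2  522.6  -18.2] turn -1.6
(475, 300, 45, -167.5) [-134.4  528.5   86.4] turn -1.6
(475, 300, 27, -167.5) [-133.4  529.5  104.4] turn -1.6
```

send_rows(targets="-15 55 -12 -1.5 255;-30 115 -15 -1.5 255;-46 175 -17 -1.5 255;-62 235 -18 -1.5 255;-78 295 -18 -1.5 255;-94 355 -18 -1.5 255;-110 415 -18 -1.5 255;-126 475 -18 -1.5 255;-140 523 -18 -1.5 255;-140 523 -18 -1.5 255;-140 523 -18 -1.5 255;-138 525 30 -1.5 255;-135 528 75 -1.5 255;-134 528 86 -1.5 255;-134 528 86 -1.5 255")

```text
time: 38.3
ee_pos: [0.4733, 0.2994, 0.0442]
tcp_rot: [-176.9, 2.9, -167.7]
wrist_force: [0.4, -0.6, -2.8]
opening: 0.0446
grasp_force: 63.6
```

Run:
```python
from h import *
tilt();go((475,300,26,-167.5))
s=camera("side");h=cv2.cvtColor(s,cv2.COLOR_BGR2HSV)
g=cv2.inRange(h,(50,120,40),(75,255,255));b=cv2.inRange(h,(105,180,50),(125,255,255))
for m in(g,b):
    k=max(cv2.findContours(m,0,1)[0],key=cv2.contourArea);print(cv2.boundingRect(k))
```

```text
38.3 q [ 34.3   5.4 -10.3  72.8  -4.   22. ] p [473.3 299.4  44.2] [-176.9    2.9 -167.7] tilt [ 3.49 -2.42]
t 38.3 p [473.3 299.4  44.2] yaw [-176.9    2.9 -167.7] op 0.04462270662683201 F [ 0.4 -0.6 -2.8]
(475, 300, 26, -167.5) [-0.8  1.2 18.2] turn -0.2
(273, 272, 22, 13)
(219, 274, 92, 48)
```

Over the tray and low. Lower slowly until contact.

send_rows(targets="0 1 8 0 255;0 1 13 0 255;0 1 16 0 255;0 1 18 0 255;0 1 18 0 255")

```text
time: 38.98
ee_pos: [0.4742, 0.3007, 0.0294]
tcp_rot: [-177.0, 3.0, -167.6]
wrist_force: [-13.4, -7.5, 26.3]
opening: 0.0447
grasp_force: 68.1
```

send_rows(targets="0 0 -2.5 0 255;0 0 -2.5 0 150;0 0 -2.5 0 75;0 0 -2.5 0 75;0 0 -2.5 0 75;0 0 -40 0 75;0 0 -90 0 75;0 0 -120 0 75;0 -60 -120 0 75;0 -120 -120 0 75;0 -180 -120 0 75;0 -180 -120 0 75")

```text
time: 40.48
ee_pos: [0.5056, 0.1265, 0.1556]
tcp_rot: [-176.9, 3.0, -167.9]
wrist_force: [-0.2, 0.3, -0.4]
opening: 0.0603
grasp_force: 0.0
```

```bash
python3 - <<'E'
from h import *
tilt();im=camera("top");print(blob(im,"green",.05),blob(im,"orange",.054))
cv2.imwrite("pics/end.png",im)
s=camera("side");h=cv2.cvtColor(s,cv2.COLOR_BGR2HSV);g=cv2.inRange(h,(50,120,40),(75,255,255))
k=max(cv2.findContours(g,0,1)[0],key=cv2.contourArea)
w=lambda q:Ro.from_euler("z",12.5,degrees=True).as_matrix()@np.array(q)+[.475,.3,0]
print("label seen",cv2.boundingRect(k)); e=np.array([proj("side",w((a,b,.05))) for a in(.05,-.05) for b in(.0195,-.0195)]);print("label expected flat",e.min(0),e.max(0)-e.min(0))
# bystanders: compare with the first picture
a=cv2.imread("pics/raw0.png");d=cv2.absdiff(a,im).max(2)
for n,(u,v) in dict(memo=(435,213),calc=(301,216),tape=(367,211),pen=(230,217)).items():
    u,v=int(u*.714),int(v*.714);print(n,(d[v-20:v+20,u-20:u+20]>40).sum())
E
python3 lev.py
```

```text
40.475 q [15.9 -2.7 -6.2 83.8 -3.3  3.8] p [505.6 126.5 155.6] [-176.9    3.  -167.9] tilt [ 3.54 -2.44]
[] [('orange', 472, 1, 96, 41, 18.1)]
label seen (244, 276, 50, 15)
label expected flat [243.17872252 274.83534197] [48.99133443 14.35288352]
memo 0
calc 0
tape 0
pen 6
184 dmax 95.2
knob [537.2408171  -27.47657092] arm dir -72.0 lever 0.1
t 40.625 p [504.9 130.3 155.1] yaw [-176.9    2.9 -167.6] op 0.060060980542179246 F [-0.1  0.6 -0.4]
(np.float64(537.24081709522), np.float64(-27.476570916223913), 120, 0) [   4.  -158.9   43.5] turn -167.6
(np.float64(537.24081709522), np.float64(-27.476570916223913), 70, 0) [   6.5 -156.2   93.4] turn -167.6
```

The green label appears where a flat pack in the tray should (seen 244,276, 50×15; expected 243,275, 49×14). The orange pack is seated, the lever measures 0.1°, the bystanders are unchanged, and the gripper is clear.

```bash
python3 -c "
from workcell import ticket
print(ticket.job_done())"
```

```text
the job is handed in; nothing more can be done
None
```

The job is handed in at about 41 s: the orange pack is fully home in the dock with the lever shut, the green pack lies flat in the tray, the bystanders measured unmoved, and I viewed 11 pictures against the limit of 10.

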